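# Load a brass letter into the marking station and close its guard

## Task

Swing the hinged clear guard of the marking station up until it stands upright, take the straight brass bar that lies to its right (seen from the robot) and lay it flat in the nest between the aluminium guides (without dropping it; either end may point either way), then swing the guard down until it is fully closed over the bar. Leave the glue bottle and the pin tray where they are.

Things in the scene. Friction and masses are not known exactly. Their poses are not given: they have to be found in the camera images.
- station: Grey bench marking station, fixed. Origin on the table; z up, local -x is the front (handle side), y across. Base plate x -90 to 135, y -125 to 125, 10 mm thick. Front sill x = -82, 39 high; cheeks y = +-121, 51 high; rear housing x 75 to 135, 82 high, hinge blocks at y = +-112 up to 114 high; parked marking head x 51 to 73, y 63 to 93, 71 high (all mm).
- nest (a point): Centre of the nest's black floor pad, local (-20, 0, 14) mm of the station, same axes. The bar lies here along y. Aluminium guides rise 11 mm above the pad: side guides near the four corners only (|y| = 64 to 96 mm), 48 mm apart in x; end stops 210 mm apart in y. The middle (|y| < 64 mm) is free for fingers on both sides of the bar.
- guard (a joint): Angle of the yellow-framed clear guard (rad): 0 fully closed (panel slopes 0.26 rad down to the front), about 1.83 panel upright, 1.95 the open stop. Stiff friction hinge: it stays wherever it is left and takes about 3 N at the handle to move. It starts closed or slightly ajar.
- guard_hinge (a point): Middle of the guard's hinge axis, local (80, 0, 105) mm of the station; the axis runs along the station's y. Axes as the station.
- guard_handle (a point): Middle of the guard's handle: round black bar 13 mm thick, parallel to the hinge axis and 210 mm from it, its two arms 60 mm either side of the middle. At joint angle q it lies, in the station's axes, at guard_hinge + 210 mm * (-cos(q - 0.26), 0, sin(q - 0.26)). Behind it 38 mm are free to the panel's front edge (8 mm thick, 18 mm skirt below).
- brass_bar: Straight square brass bar (the letter I), 36 mm wide (x), 190 mm long (y), 36 mm high, about 0.25 to 0.5 kg, lying loose on the table to the right of the station. Origin at the centre of its underside; y along its length, z up.
- glue_bottle: Bystander: white glue bottle with a red tip, 34 mm across, 100 mm high, standing loose. Origin at the centre of its foot.
- pin_tray: Bystander: small tray of brass pins, 84 x 114 x 32 mm, loose. Origin at the centre of its underside.
Mind the look-alikes: they are no part of the job. Of the things like the brass_bar, leave any that is pink; of the rest the larger one is meant.

How it is judged (in metres and radians):
On the way, in this order (a step that is already met when the one before it is completed fails the run):
1. the guard stands up (opened past 1.4 rad) (value of joint guard above 1.4 rad), for 0.2 s.
2. the bar lies flat in the nest, with the guard still up (value of joint guard above 1.2 rad and x of brass_bar in the frame of nest between -0.01 and 0.01 m and y of brass_bar in the frame of nest between -0.014 and 0.014 m and z of brass_bar in the frame of nest below 0.005 m), for 0.2 s.
3. the guard is fully closed (value of joint guard below 0.06 rad), for 0.2 s.
At the end, for the whole second after the job is handed in: The bar rests flat on the nest's pad between the guides (underside centre within 10 mm across, 14 mm along and 5 mm above the pad's centre, along the nest within 0.1 rad, level within 0.06 rad), and the guard is closed (joint below 0.06 rad) (value of joint guard below 0.06 rad and x of brass_bar in the frame of nest between -0.01 and 0.01 m and y of brass_bar in the frame of nest between -0.014 and 0.014 m and z of brass_bar in the frame of nest below 0.005 m and angle between the y axis of brass_bar and the y axis of nest, either way round below 0.1 rad and angle between brass_bar's own z axis and vertical below 0.06 rad and linear speed of brass_bar below 0.02 m/s); the robot touches nothing.
It fails at once if the bar is dropped (falls free faster than 0.7 m/s) (linear speed of brass_bar above 0.7 m/s and contact force between the fingers and brass_bar below 0.1 N).
It fails at once if a bystander is pushed away (more than 40 mm) or the glue bottle tipped (distance of any of glue_bottle, pin_tray from where it was at the start of the episode above 0.04 m or angle between glue_bottle's own z axis and vertical above 0.5 rad).
It also fails if it takes over 69 s, if anything falls off the work surface, if the arm or the gripper's body presses on something with over 40 N, if the wrist force passes 120 N, or if a joint passes its speed limit or range.

## Robot

A 6-joint arm with a two-finger parallel gripper is mounted at the origin on the work surface; the furniture and walls round the work are solid. World frame = base frame: x ahead of the robot, y to its left, z up, the work surface at z = 0. Lengths are in mm, angles in rad, forces in N, time in s.
With the tool pointing down it reaches from about 350 to 875 mm from the base axis. Payload 4.2 kg.
Tool frame: the origin (TCP) lies at the very end of the fingers, on their centre line; the grasp point (between the pads) lies 19 mm behind it; z points along the fingers, y is the direction in which the jaws open and shut (so a half turn about z gives the same grasp; the last joint's range is limited). The gripper opens to 85 mm and grips with 20 to 120 N. Pads are 22 mm wide; open, the fingers measure 114 mm over their backs; the gripper's body (76 mm by 85 mm) begins 54 mm behind the grasp point. The pads swing forward as they close: fully open they stand 13 mm farther back than shut.
Start: joints at [1.454, 0.385, 0.008, 0, -1.194, -0.259], TCP at [229.352, 581.375, 231.312] pointing down, gripper open.
Joint ranges: [-3.14, 3.14], [-1.21, 2.06], [-1.07, 1.41], [-3.16, 2.05], [-2.99, -0.16], [-3.1, 3.1]. Speed limits (rad/s): [2.79, 2.79, 3.14, 3.14, 3.14, 3.14].

## Interface

Orientations are given as a unit quaternion [x, y, z, w].
In Python, from bench import read_state, get_image, camera_params, job_done gives the robot as it stands.
- The arm moves only by the tool send_rows, never from a script. Its arguments are lists of equal length, an entry for each row: "translation": the shift along the tool's x, y, z in m, a list of three; "yaw": the turn about the tool's z in degrees; "fingers": the closure in counts, from 0 (fully open) to 255 (shut). A call has 1 to 12 rows; each row is the pose to reach, as a shift and turn from the pose measured when the call began, along the tool's axes at that moment; what a row does not reach only later rows make up. A row lasts 1/10 s, in which the tool goes at most 50 mm and 8.59 degrees, less where a joint would pass 70% of its speed; a pose out of reach is approached as far as the arm can. A call with a gripper value outside its range is refused whole. The fingers move at their own pace and stop on an object; the grip force is fixed at half the most. Time passes only in rows, so rows that repeat a pose let the fingers close. It gives the time, the measured TCP pose, the force and the opening at its end, in the units of the state.
- read_state(): the state, without advancing time (a new reading comes with each control period).
- get_image(name): name is "scene" or "side" or "wrist"; returns the picture (400x640x3 uint8, blue, green, red); there is no depth.
- camera_params(name): a dict with "mtx" (3x3 intrinsics, pixels), "k1" (the pictures are not rectified: a ray, as slopes to the right and down, at radius r is drawn at 1 + k1 r^2 times it, then the intrinsics apply), "rvec" (rotation vector, rad) and "tvec" (3), from world to camera coordinates, as OpenCV has them; the wrist camera has in their place "tool_from_camera" (4x4, takes a point from camera to tool coordinates, whose origin is the TCP and whose axes are the flange's). Camera axes: x right, y down, z forward; pixel columns grow to the right and rows downward; lengths in mm; the calibration is good to about 2 mm. A picture is of the moment at which its call begins: read the wrist's pose just before it. camera_params takes no time and is no camera call.
- job_done(): hands the job in, once; it reports no verdict.
The state is a dict: "clock": time; "joints": joint angles; "joint_vel": joint speeds; "joint_efforts": joint torques, N m; "position": TCP position; "ee_rot": TCP orientation; "contact_force": force on the tool from outside, world axes, zero at the start; "wrist_torque": the same for the moment, N m; "gripper_width": finger opening in mm.
Only numpy, scipy, OpenCV 4.12 (cv2) and the standard library are available. Lean on these libraries where they do the work, as an engineer would, in place of code of your own. Each camera call takes 0.05 s, during which the arm holds its last target.

## Working session

There is one attempt and no reset: what is moved stays moved. The work goes in short steps, Python scripts to look and compute and a tool call to move; the robot and the scene stay as the last step left them, time stands still between calls to the robot, and variables do not carry over. Pictures are saved under pics/ and viewed, and the job is handed in when it is done.

Besides the shell and the picture viewer there is one more tool, called after ">>>" as name(argument=value, ...), one argument or row to a line, values as JSON. send_rows: Moves the arm, as the interface text tells. Its arguments: {"type":"object","properties":{"translation":{"type":"array","items":{"type":"array","items":{"type":"number"}}},"yaw":{"type":"array","items":{"type":"number"}},"fingers":{"type":"array","items":{"type":"number"}}},"required":["translation","yaw","fingers"]}

```bash
mkdir -p pics; ls; python3 - <<'E'
from bench import *
import cv2
print(read_state())
for n in ("scene","side","wrist"):
    im=get_image(n); cv2.imwrite(f"pics/{n}0.png",im); print(n,camera_params(n))
E
```

```text
pics
{'clock': 0.0, 'joints': array([ 1.45359057e+00,  3.85576741e-01,  6.62378579e-03, -4.95687840e-04,
       -1.19398719e+00, -2.58593965e-01]), 'joint_vel': array([-2.92120367e-03,  5.01653336e-05,  1.54207737e-03, -3.18203545e-04,
       -2.61236195e-04,  1.21471484e-03]), 'joint_efforts': array([-5.43487090e-05, -3.92287374e+01,  1.88406122e+01,  4.18619245e+00,
       -4.63106480e-03, -1.10375410e-05]), 'position': array([229.15815766, 580.8499658 , 230.20908506]), 'ee_rot': array([ 9.82381024e-01, -1.86885854e-01, -1.54068362e-04,  1.08550115e-03]), 'contact_force': array([ 0.3115876 , -0.2527213 , -0.25561025]), 'wrist_torque': array([-0.01565254,  0.00952789, -0.00332864]), 'gripper_width': 84.99633508360306}
scene {'mtx': array([[472.72038975,   0.        , 322.12767667],
       [  0.        , 472.72038975, 201.42457054],
       [  0.        ,   0.        ,   1.        ]]), 'k1': -0.08067254922834431, 'rvec': array([ 2.23020295, -0.9666182 ,  0.3692672 ]), 'tvec': array([-472.45277382,  394.58574651,  969.73032973])}
side {'mtx': array([[492.63152467,   0.        , 319.97390346],
       [  0.        , 492.63152467, 198.62759612],
       [  0.        ,   0.        ,   1.        ]]), 'k1': -0.0366073162944155, 'rvec': array([ 2.13818484, -0.1110603 ,  0.04361903]), 'tvec': array([-633.60082321,  111.47326243, 1480.74783964])}
wrist {'mtx': array([[327.9909868 ,   0.        , 321.68717592],
       [  0.        , 327.9909868 , 195.37968896],
       [  0.        ,   0.        ,   1.        ]]), 'k1': -0.04982146119042118, 'tool_from_camera': array([[ 9.67751245e-04, -9.47428238e-01, -3.19966869e-01,
         8.25652228e+01],
       [ 9.99999501e-01,  8.37668735e-04,  5.44180555e-04,
        -2.26559239e-01],
       [-2.47545781e-04, -3.19967236e-01,  9.47428576e-01,
        -1.42398093e+02],
       [ 0.00000000e+00,  0.00000000e+00,  0.00000000e+00,
         1.00000000e+00]])}
```

View pics/scene0.png

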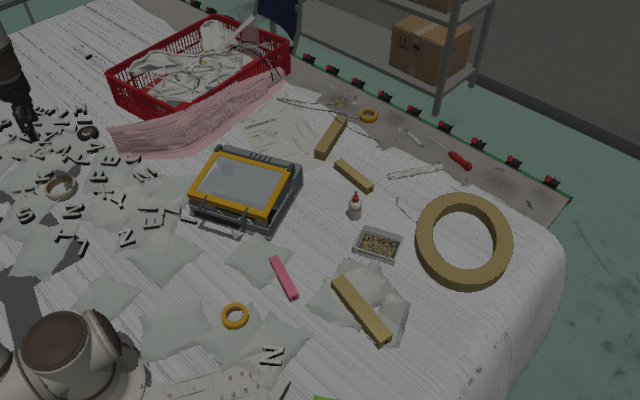

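View pics/side0.png

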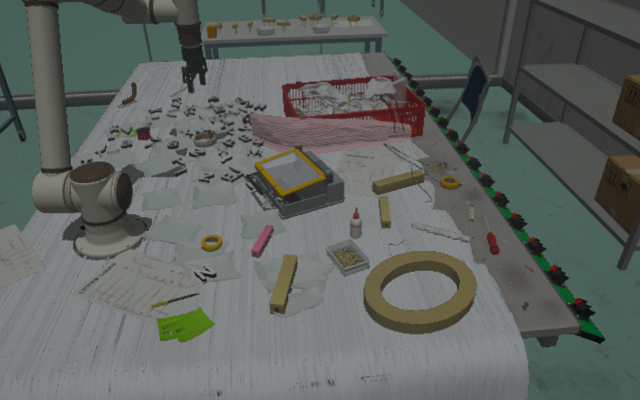

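View pics/wrist0.png

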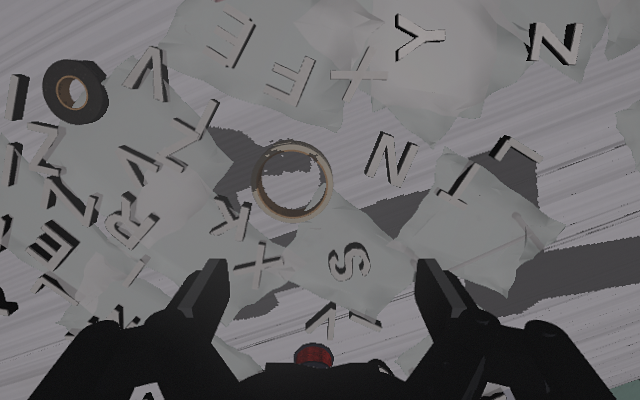

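Scene view: the station is near (245,190) and the pink bar near (284,278). There are three brass-like bars, near (360,310), (353,175) and (330,137). I'll enlarge the views to measure them.

```bash
cat > h.py <<'E'
import numpy as np, cv2
from bench import *
from scipy.spatial.transform import Rotation as R
def cam(n,st=None):
    c=camera_params(n); K=c["mtx"]; k1=c["k1"]
    if n=="wrist":
        T=np.eye(4); T[:3,:3]=R.from_quat(st["ee_rot"]).as_matrix(); T[:3,3]=st["position"]
        M=np.linalg.inv(T@c["tool_from_camera"]); 
    else:
        M=np.eye(4); M[:3,:3]=R.from_rotvec(c["rvec"]).as_matrix(); M[:3,3]=c["tvec"]
    return K,k1,M
def proj(c,P):
    K,k1,M=c; P=np.atleast_2d(P); rv=cv2.Rodrigues(M[:3,:3])[0]
    return cv2.projectPoints(P.astype(float),rv,M[:3,3],K,np.array([k1,0,0,0.]))[0][:,0]
def ray(c,uv):
    K,k1,M=c
    s=cv2.undistortPoints(np.atleast_2d(uv).astype(float)[:,None],K,np.array([k1,0,0,0.]))[:,0]
    d=np.c_[s,np.ones(len(s))]@M[:3,:3]
    return -M[:3,:3].T@M[:3,3], d/np.linalg.norm(d,axis=1)[:,None]
def onplane(c,uv,z):
    o,d=ray(c,uv); return o+d*((z-o[2])/d[:,2])[:,None]
def tri(c1,u1,c2,u2):
    o1,d1=ray(c1,u1);o2,d2=ray(c2,u2); out=[]
    for a,b in zip(d1,d2):
        t=np.linalg.lstsq(np.c_[a,-b],o2-o1,rcond=None)[0]
        p,q=o1+a*t[0],o2+b*t[1]; out.append(np.r_[(p+q)/2,np.linalg.norm(p-q)])
    return np.array(out)
E
python3 - <<'E'
from h import *
a=cv2.imread("pics/scene0.png");b=cv2.imread("pics/side0.png")
cv2.imwrite("pics/a1.png",cv2.resize(a[130:255,170:330],None,fx=5,fy=5,interpolation=2)[:600])
cv2.imwrite("pics/a2.png",cv2.resize(a[105:355,290:450],None,fx=2.4,fy=2.4,interpolation=2)[:600])
cv2.imwrite("pics/b1.png",cv2.resize(b[140:220,235:355],None,fx=6.6,fy=6.6,interpolation=2)[:600])
E
```

```text
(no output)
```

View pics/a1.png

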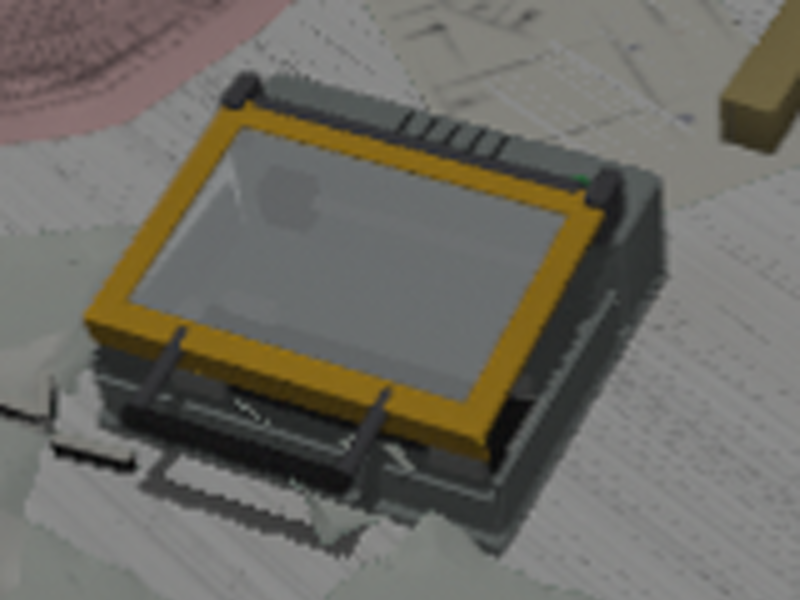

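View pics/a2.png

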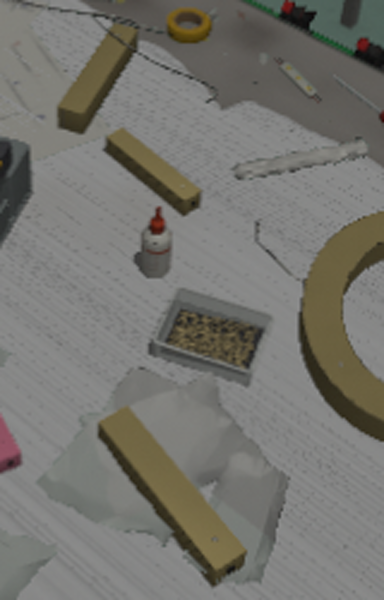

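View pics/b1.png

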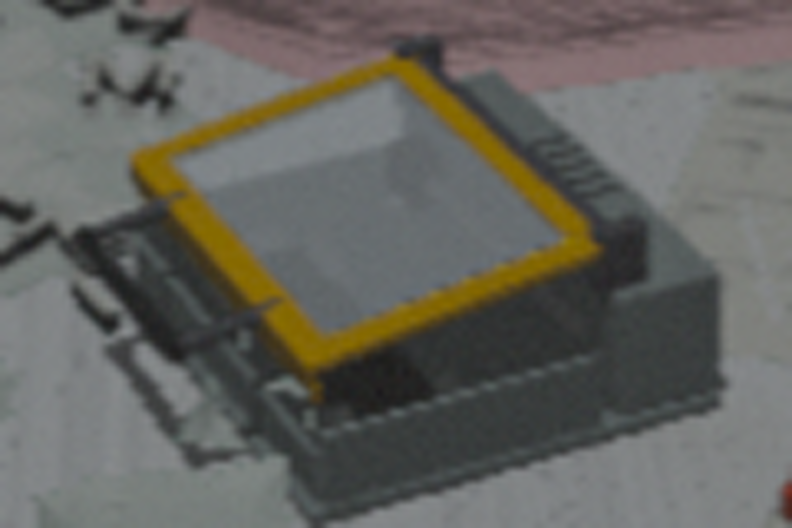

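```bash
python3 - <<'E'
from h import *
np.set_printoptions(suppress=True,precision=1)
S,D=cam("scene"),cam("side")
f=lambda L:np.array(L)/5+[170,130]
g=lambda L:np.array(L)/6.6+[235,140]
u1=f([(122,412),(350,480),(660,178),(270,75),(500,552),(665,280)])
u2=g([(80,240),(180,350),(715,272),(495,72),(320,522),(720,405)])
print(tri(S,u1,D,u2))
k=lambda L:np.array(L)/2.4+[290,105]
for n,L,z in(("A",[(97,425),(130,407),(243,548),(212,572)],36),("B",[(107,135),(120,128),(200,190),(185,200)],25),("C",[(60,103),(85,108),(138,30),(113,25)],36)):
    p=onplane(S,k(L),z); print(n,p, np.linalg.norm(np.roll(p,-1,0)-p,axis=1))
im=cv2.imread("pics/scene0.png"); h=cv2.cvtColor(im,cv2.COLOR_BGR2HSV)
k=np.array([(r) for r in [(360,320),(353,178),(330,140),(284,278)]])
for u,v in k: print(h[v,u],im[v,u])
E
```

```text
[[413.5 192.8  67.8   2.1]
 [463.4  67.1  75.2   1.4]
 [723.4 108.6  75.5   1. ]
 [634.6 346.6  68.9   1.3]
 [522.9  31.7  -5.1   4.4]
 [725.8 110.6  -5.5   5.8]]
A [[ 514.5 -191.5   36. ]
 [ 552.2 -201.2   36. ]
 [ 507.6 -376.9   36. ]
 [ 470.4 -371.1   36. ]] [ 38.9 181.3  37.7 184.9]
B [[839.3  90.2  25. ]
 [859.8  86.9  25. ]
 [843.1 -54.7  25. ]
 [818.3 -52.3  25. ]] [ 20.8 142.7  24.9 144. ]
C [[ 834.1  165.7   36. ]
 [ 848.5  136.1   36. ]
 [1014.2  192.5   36. ]
 [ 999.5  224.7   36. ]] [ 33.  175.1  35.4 175.6]
[ 21 103  52] [31 46 52]
[ 23 104  59] [35 53 59]
[ 22 102 107] [ 64  96 107]
[172 109 141] [ 97  81 141]
```

>>> send_rows(
  translation=[
    [0,0,-0.05],
    [0.495,0.282,-0.07],
    [0.495,0.282,-0.07],
    [0.495,0.282,-0.07],
    [0.495,0.282,-0.07],
    [0.495,0.282,-0.07],
    [0.495,0.282,-0.07],
    [0.495,0.282,-0.07],
    [0.495,0.282,-0.07],
    [0.495,0.282,-0.07],
    [0.495,0.282,-0.07],
    [0.495,0.282,-0.07],
  ],
  yaw=[0,47.6,47.6,47.6,47.6,47.6,47.6,47.6,47.6,47.6,47.6,47.6],
  fingers=[0,150,150,150,150,150,150,150,150,150,150,150],
)

```text
clock: 1.35
position: [574.4, 150.8, 300.2]
ee_rot: [0.823, -0.567, 0.0, 0.001]
contact_force: [1.9, 0.5, -0.8]
gripper_width: 35.0
```

```bash
python3 - <<'E'
from h import *
np.set_printoptions(suppress=True,precision=4)
st=read_state(); im=get_image("wrist"); print(st["position"],st["ee_rot"],st["joint_vel"],st["joints"])
cv2.imwrite("pics/w1.png",im); np.save("w1.npy",np.r_[st["position"],st["ee_rot"]])
cv2.imwrite("pics/w1b.png",cv2.resize(im,(800,500),interpolation=cv2.INTER_CUBIC))
E
```

```text
[574.4058 150.8308 300.1833] [ 0.8235 -0.5674  0.0001  0.0009] [-0.8799  0.3338  0.4967  0.0013 -0.1622  0.874 ] [ 0.5297  0.2935  0.0453  0.001  -1.3242 -0.1658]
```

View pics/w1b.png

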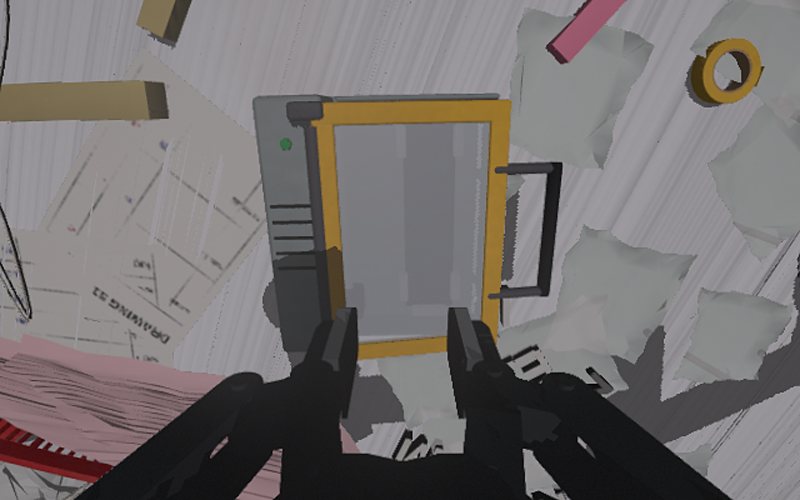

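The wrist view shows the guard nearly closed with its handle at right, at about (550,230) in the 800-wide picture. The arm was still moving when it was taken, so I'll take it again now that it has settled.

```bash
python3 - <<'E'
from h import *
np.set_printoptions(suppress=True,precision=4)
get_image("side")
st=read_state(); im=get_image("wrist"); print(st["clock"],st["position"],st["ee_rot"],st["joint_vel"])
cv2.imwrite("pics/w2.png",im); np.save("w2.npy",np.r_[st["position"],st["ee_rot"]])
cv2.imwrite("pics/w2b.png",cv2.resize(im[50:320,180:500],None,fx=2.2,fy=2.2,interpolation=cv2.INTER_CUBIC))
E
```

```text
1.45 [576.1112 148.1959 299.4062] [ 0.8215 -0.5703  0.0003  0.0015] [ 0.0769 -0.0244 -0.0351 -0.0316  0.0021 -0.0508]
```

View pics/w2b.png

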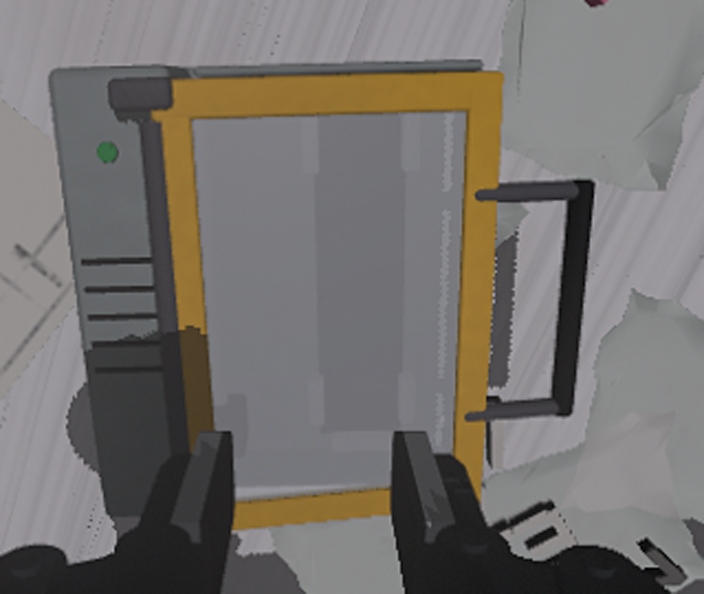

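```bash
python3 - <<'E'
from h import *
np.set_printoptions(suppress=True,precision=1)
v=np.load("w2.npy"); W=cam("wrist",dict(position=v[:3],ee_rot=v[3:]))
S,D=cam("scene"),cam("side")
f=lambda L:np.array(L)/5+[170,130]
g=lambda L:np.array(L)/6.6+[235,140]
w=lambda L:np.array(L)/2.2+[180,50]
u1=f([(352,475),(128,408),(660,178)]); u2=g([(182,347),(84,238),(715,272)]); u3=w([(580,190),(564,408),(52,70)])
print(tri(S,u1,W,u3));print(tri(D,u2,W,u3))
for z in (51,60,70): 
    p=onplane(W,u3[:2],z); d=p[1]-p[0]; print(z,p.mean(0),np.linalg.norm(d),np.arctan2(-d[0],d[1]))
print("housing",onplane(W,u3[2:],82),"cheek front",onplane(W,w([(482,63),(482,70)]),51), "hblock",onplane(W,w([(109,80),(172,78)]),114))
p=onplane(W,w([(52,70)]),82)[0]; q=onplane(W,w([(482,63)]),51)[0]; print(np.arctan2(*(p-q)[[1,0]]))
E
```

```text
[[462.   69.9  78.3   8.4]
 [413.1 183.5  80.5   1.3]
 [725.4 110.9  72.    0. ]]
[[461.6  72.4  75.9   6.9]
 [413.  184.7  74.6   6.2]
 [724.2 110.6  74.9   0.5]]
51 [422.4 133.1  51. ] 130.455776845497 0.4012255931921055
60 [426.7 131.7  60. ] 127.45291463983088 0.40122559319210604
70 [431.3 130.1  70. ] 124.11640107797957 0.40122559319210593
housing [[722.2 109.9  82. ]] cheek front [[525.3  32.5  51. ]
 [523.8  35.7  51. ]] hblock [[687.2 102.  114. ]
 [661.6  91.8 114. ]]
0.3742768228584668
```

>>> send_rows(
  translation=[
    [-0.03,0.138,0],
    [-0.03,0.138,0],
    [-0.03,0.138,0.05],
    [-0.03,0.138,0.1],
    [-0.03,0.138,0.15],
    [-0.03,0.138,0.15],
    [-0.03,0.138,0.15],
    [-0.03,0.138,0.15],
  ],
  yaw=[-1.5,-1.5,-1.5,-1.5,-1.5,-1.5,-1.5,-1.5],
  fingers=[165,165,165,165,165,165,165,165],
)

```text
clock: 2.3
position: [435.1, 130.1, 150.3]
ee_rot: [0.83, -0.558, 0.0, 0.001]
contact_force: [0.2, 0.5, 0.4]
gripper_width: 30.2
```

```bash
cat > look.py <<'E'
import sys
from h import *
np.set_printoptions(suppress=True,precision=4)
st=read_state(); im=get_image("wrist"); n=sys.argv[1]
print(st["clock"],st["position"],st["ee_rot"],abs(st["joint_vel"]).max(),st["gripper_width"],st["contact_force"])
cv2.imwrite(f"pics/{n}.png",im); np.save(n+".npy",np.r_[st["position"],st["ee_rot"]])
for k in sys.argv[2:]: cv2.imwrite(f"pics/{n}_{k}.png",get_image(k))
E
python3 look.py w3 side
```

```text
2.3 [435.1306 130.1474 150.3454] [ 0.8298 -0.5581  0.0002  0.001 ] 0.025744251326412643 30.18772886059911 [0.2111 0.5397 0.3924]
```

View pics/w3.png

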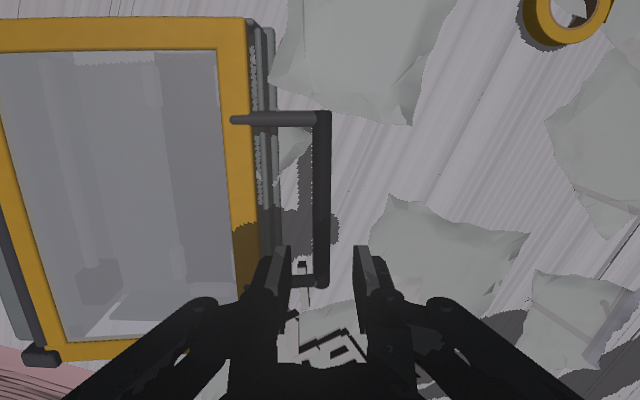

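View pics/w3_side.png

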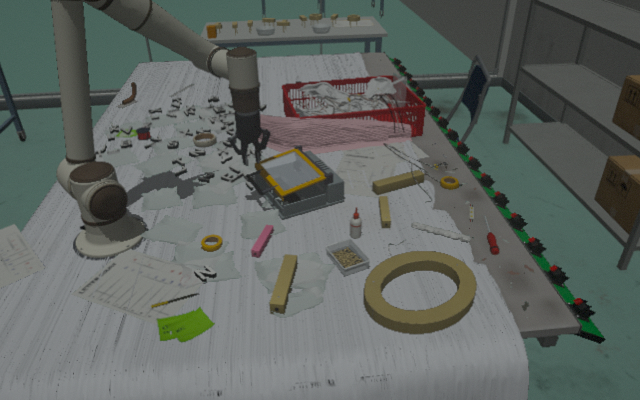

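```bash
python3 - <<'E'
from h import *
np.set_printoptions(suppress=True,precision=1)
v=np.load("w3.npy"); W=cam("wrist",dict(position=v[:3],ee_rot=v[3:]))
for z in (70,75,80,85):
    p=onplane(W,[(322.5,118),(321.5,281)],z); d=p[1]-p[0]; print(z,p.mean(0),np.linalg.norm(d),np.arctan2(-d[0],d[1]))
# frame front edge top corner etc
E
```

```text
70 [434.6 131.2  70. ] 125.56252874251769 0.382154669400328
75 [435.3 129.5  75. ] 122.74553105951983 0.3821546694003277
80 [436.  127.7  80. ] 119.92853337652198 0.38215466940032794
85 [436.8 126.   85. ] 117.11153569352415 0.3821546694003276
```

>>> send_rows(
  translation=[
    [0,0,0.04],
    [0,0,0.07],
    [0,0,0.089],
    [0,0,0.089],
    [0,0,0.089],
  ],
  yaw=[0,0,0,0,0],
  fingers=[165,165,165,165,165],
)

```text
clock: 2.9
position: [436.8, 130.9, 63.2]
ee_rot: [0.83, -0.558, 0.001, -0.001]
contact_force: [0.2, 0.1, 1.1]
gripper_width: 29.9
```

```bash
python3 look.py w4
```

```text
2.9 [436.778  130.9331  63.1946] [ 0.8297 -0.5582  0.001  -0.001 ] 0.021140137460089768 29.895236726512557 [0.1636 0.1125 1.1343]
```

View pics/w4.png

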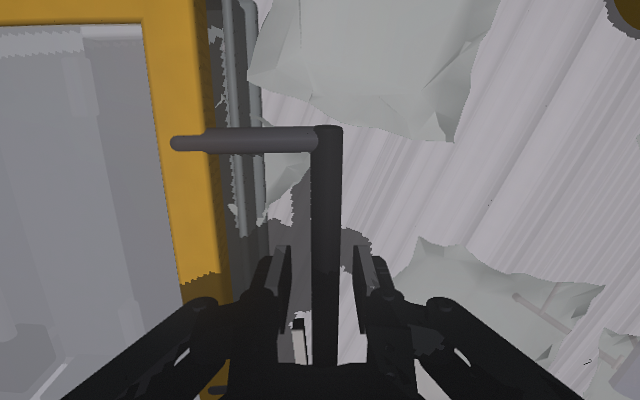

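The handle (columns 312–341) sits between the fingers, which are at 291 and 355. I'll close on it.

>>> send_rows(
  translation=[
    [0,0,0],
    [0,0,0],
    [0,0,0],
    [0,0,0],
  ],
  yaw=[0,0,0,0],
  fingers=[255,255,255,255],
)

```text
clock: 3.35
position: [435.5, 130.6, 64.0]
ee_rot: [0.829, -0.559, 0.0, -0.001]
contact_force: [-4.4, 1.5, 1.5]
gripper_width: 10.9
```

```bash
cat > arc.py <<'E'
# handle arc: print tool-axes deltas from current pose for given phi values
import sys
from h import *
np.set_printoptions(suppress=True,precision=4)
st=read_state(); th=0.382
phi0=float(sys.argv[1]); ex=np.array([np.cos(th),np.sin(th),0])
M=R.from_quat(st["ee_rot"]).as_matrix()
print(st["clock"],st["position"],st["gripper_width"],st["contact_force"],"yaw th",np.arctan2(M[1,1],M[0,1])+np.pi)
for p in map(float,sys.argv[2:]):
    d=210*((-np.cos(p)+np.cos(phi0))*ex+(np.sin(p)-np.sin(phi0))*np.array([0,0,1]))
    print(p,d,"tool",M.T@d)
E
python3 arc.py -0.12 0 .2 .4 .6 .8 1 1.2 1.4 1.57 1.62
```

```text
3.35 [435.5296 130.5952  64.006 ] 10.92174664810399 [-4.4172  1.4841  1.5133] yaw th 0.38514543376392485
0.0 [-1.4013 -0.563  25.1396] tool [ -0.0115   1.4667 -25.1421]
0.2 [ 2.483   0.9975 66.8601] tool [ -0.0094  -2.7914 -66.8554]
0.4 [ 13.981    5.6166 106.9174] tool [   0.0189  -15.2517 -106.8912]
0.6 [ 32.6344  13.1103 143.7145] tool [   0.0723  -35.4175 -143.6535]
0.8 [ 57.6994  23.1798 175.7843] tool [   0.1487  -62.4848 -175.6766]
1.0 [ 88.1769  35.4236 201.8485] tool [   0.2451  -95.3746 -201.684 ]
1.2 [122.8518  49.3537 220.8678] tool [   0.3576 -132.7756 -220.6387]
1.4 [160.3417  64.4147 232.084 ] tool [   0.4817 -173.1968 -231.7851]
1.57 [193.3069  77.6579 235.1395] tool [   0.5927 -208.7277 -234.7792]
1.62 [203.0462  81.5705 234.8854] tool [   0.6257 -219.223  -234.507 ]
```

>>> send_rows(
  translation=[
    [0,0.001,-0.012],
    [0,0.0015,-0.025],
    [0,0,-0.046],
    [0,-0.003,-0.067],
    [0,-0.003,-0.067],
  ],
  yaw=[0,0,0,0,0],
  fingers=[255,255,255,255,255],
)

```text
clock: 3.85
position: [437.0, 131.2, 133.3]
ee_rot: [0.829, -0.559, -0.0, -0.001]
contact_force: [-6.2, -0.1, 2.3]
gripper_width: 10.8
```

```bash
python3 look.py w5 side; python3 - <<'E'
import cv2
b=cv2.imread("pics/w5_side.png"); w=cv2.imread("pics/w5.png")
cv2.imwrite("pics/w5c.png",cv2.resize(b[100:220,220:360],None,fx=5,fy=5,interpolation=2))
E
python3 arc.py .18 .4 .6 .8 1 1.2 1.4 1.57 1.62
```

```text
3.85 [436.975  131.2256 133.273 ] [ 0.8291 -0.5591 -0.0002 -0.0007] 0.05939499855229213 10.801046556693732 [-6.1691 -0.1498  2.3295]
3.95 [436.7697 131.1409 132.0899] 10.684183215954183 [-5.1482  0.1805  2.3619] yaw th 0.384141140103718
0.4 [12.234   4.9148 44.1816] tool [ -0.0231 -13.2085 -44.1744]
0.6 [30.8874 12.4085 80.9787] tool [ -0.0229 -33.331  -80.9605]
0.8 [ 55.9525  22.478  113.0486] tool [  -0.0023  -60.3606 -113.0156]
1.0 [ 86.43    34.7218 139.1127] tool [   0.0377  -93.2197 -139.0618]
1.2 [121.1049  48.6519 158.132 ] tool [   0.0956 -130.5984 -158.0607]
1.4 [158.5947  63.7128 169.3482] tool [   0.1691 -171.0064 -169.2549]
1.57 [191.5599  76.9561 172.4037] tool [   0.2417 -206.5339 -172.291 ]
1.62 [201.2993  80.8687 172.1496] tool [   0.2644 -217.0296 -172.0312]
```

View pics/w5c.png

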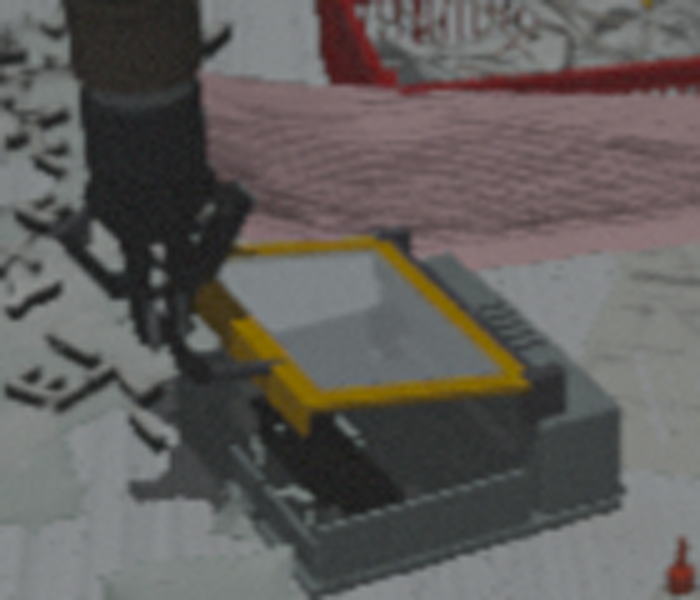

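View pics/w5.png

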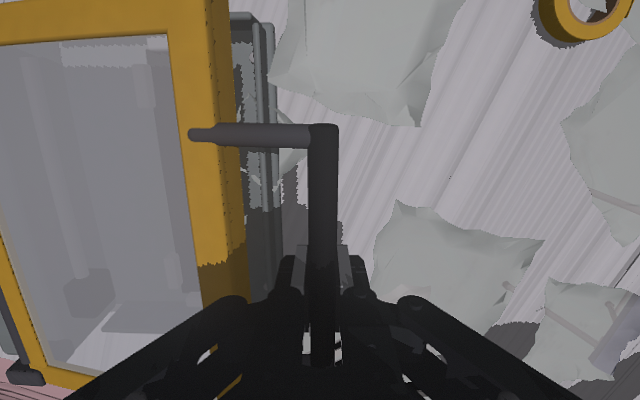

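>>> send_rows(
  translation=[
    [0,-0.006,-0.0245],
    [0,-0.0132,-0.0442],
    [0,-0.0223,-0.0631],
    [0,-0.0333,-0.081],
    [0,-0.046,-0.0977],
    [0,-0.0604,-0.113],
    [0,-0.0761,-0.1269],
    [0,-0.0932,-0.1391],
    [0,-0.0932,-0.1391],
  ],
  yaw=[0,0,0,0,0,0,0,0,0],
  fingers=[255,255,255,255,255,255,255,255,255],
)

```text
clock: 4.85
position: [522.0, 165.4, 275.2]
ee_rot: [0.829, -0.559, -0.001, 0.001]
contact_force: [-12.1, -0.1, 12.5]
gripper_width: 10.4
```

```bash
python3 look.py w6 side; python3 - <<'E'
import cv2
b=cv2.imread("pics/w6_side.png")
cv2.imwrite("pics/w6c.png",cv2.resize(b[60:220,220:360],None,fx=3.7,fy=3.7,interpolation=2))
E
python3 arc.py 1.0 1.1 1.2 1.3 1.4 1.5 1.57 1.62
```

```text
4.85 [521.9779 165.4218 275.1929] [ 0.8293 -0.5589 -0.0008  0.0007] 0.04265746278187498 10.408928925416996 [-12.0896  -0.0876  12.4907]
4.95 [521.4239 165.1919 274.8068] 10.063704065845764 [-10.2839  -0.3637  12.0776] yaw th 0.38473534645046703
1.1 [16.8959  6.7876 10.4446] tool [  0.0398 -18.1952 -10.4673]
1.2 [34.6749 13.9301 19.0193] tool [  0.0839 -37.3445 -19.0659]
1.3 [53.1594 21.3559 25.6383] tool [  0.132  -57.2566 -25.7097]
1.4 [72.1648 28.991  30.2355] tool [  0.1836 -77.7324 -30.3324]
1.5 [91.5011 36.7591 32.765 ] tool [  0.2382 -98.5675 -32.8879]
1.57 [105.13    42.2342  33.291 ] tool [   0.2778 -113.2543  -33.4322]
1.62 [114.8693  46.1468  33.0369] tool [   0.3067 -123.7504  -33.1912]
```

View pics/w6c.png

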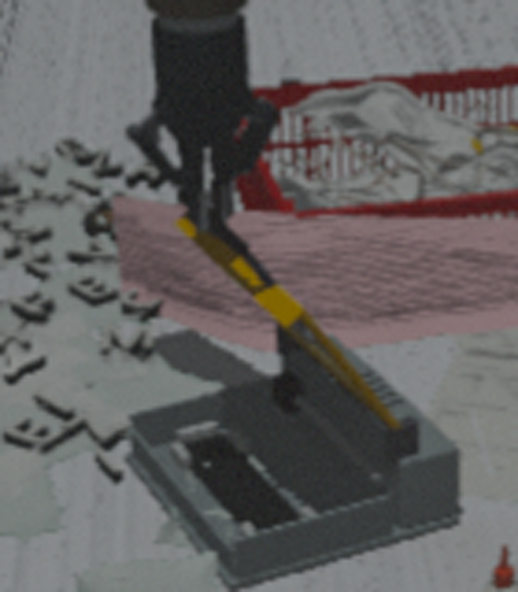

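View pics/w6.png

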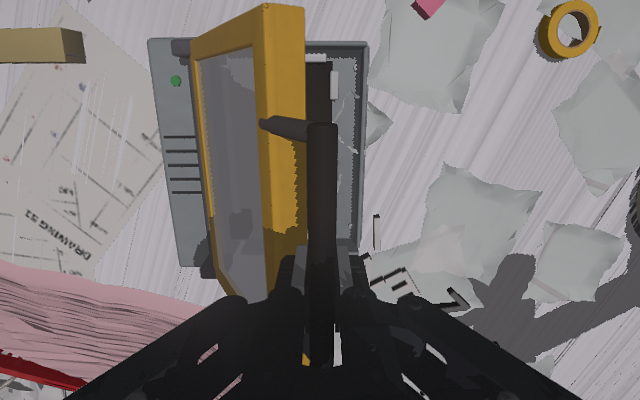

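>>> send_rows(
  translation=[
    [0,-0.018,-0.0125],
    [0,-0.037,-0.022],
    [0,-0.057,-0.029],
    [0,-0.078,-0.034],
    [0,-0.099,-0.037],
    [0,-0.113,-0.038],
    [0,-0.12,-0.038],
    [0,-0.12,-0.038],
    [0,-0.12,-0.038],
  ],
  yaw=[0,0,0,0,0,0,0,0,0],
  fingers=[255,255,255,255,255,255,255,255,255],
)

```text
clock: 5.85
position: [633.4, 210.2, 313.7]
ee_rot: [0.829, -0.559, 0.0, -0.001]
contact_force: [4.2, -9.7, 2.7]
gripper_width: 10.0
```

```bash
python3 look.py w7 side; python3 - <<'E'
import cv2
b=cv2.imread("pics/w7_side.png")
cv2.imwrite("pics/w7c.png",cv2.resize(b[60:220,220:360],None,fx=3.7,fy=3.7,interpolation=2))
E
```

```text
5.85 [633.3768 210.2097 313.7007] [ 0.8292 -0.5589  0.0004 -0.0012] 0.11131987215549974 10.02737845933835 [ 4.2221 -9.7387  2.7119]
```

View pics/w7c.png

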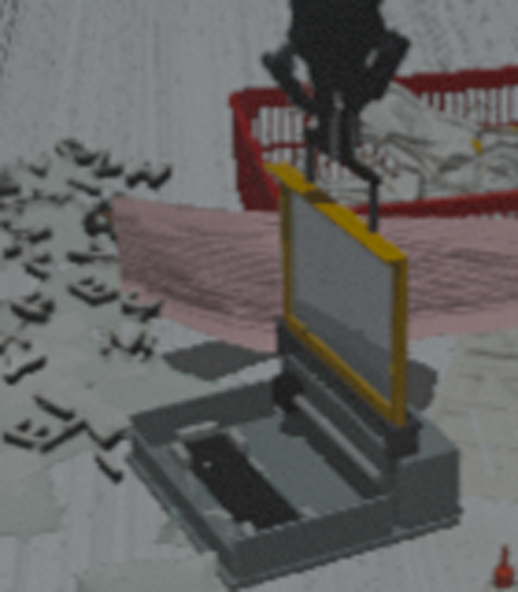

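View pics/w7.png

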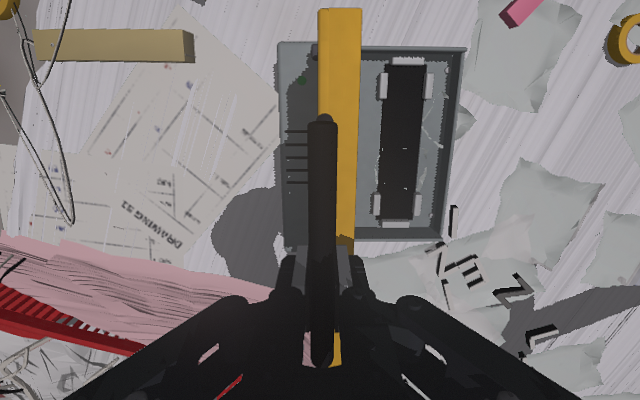

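The guard stands upright. The black nest pad is visible, with corners near (391,65), (426,66), (414,220) and (378,218). I'll measure it, then release.

```bash
python3 - <<'E'
from h import *
np.set_printoptions(suppress=True,precision=3)
v=np.load("w7.npy"); W=cam("wrist",dict(position=v[:3],ee_rot=v[3:]))
im=cv2.imread("pics/w7.png")
cv2.imwrite("pics/w7n.png",cv2.resize(im[35:250,270:480],None,fx=2.7,fy=2.7,interpolation=2))
p=onplane(W,[(391,65),(426,66),(414,220),(378,218)],14); print(p,p.mean(0)); 
print(np.linalg.norm(np.roll(p,-1,0)-p,axis=1))
d=(p[2]+p[3]-p[0]-p[1]);print(np.arctan2(-d[0],d[1]))
th=.382
print("handle-based nest", )
E
```

```text
[[593.154  78.24   14.   ]
 [551.445  62.109  14.   ]
 [469.258 256.935  14.   ]
 [519.692 273.936  14.   ]] [533.387 167.805  14.   ]
[ 44.72  211.452  53.222 209.03 ]
0.37926964771889266
handle-based nest
```

View pics/w7n.png

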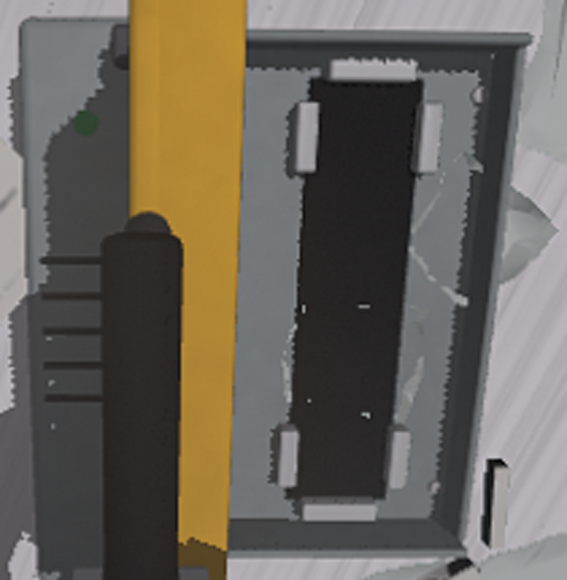

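>>> send_rows(
  translation=[
    [0,0,0],
    [0,0,0],
    [0,0,0],
    [0,0,-0.04],
    [0,0,-0.08],
    [0,0,-0.08],
  ],
  yaw=[0,0,0,0,0,0],
  fingers=[165,165,165,165,165,165],
)

```text
clock: 6.55
position: [634.3, 209.9, 400.9]
ee_rot: [0.829, -0.559, 0.004, -0.006]
contact_force: [-0.8, -0.1, 1.7]
gripper_width: 30.2
```

```bash
python3 look.py w8 side; python3 - <<'E'
from h import *
im=cv2.imread("pics/w8.png")
cv2.imwrite("pics/w8b.png",cv2.resize(im[50:250,260:480],None,fx=2.9,fy=2.9,interpolation=2))
E
```

```text
6.55 [634.3302 209.9322 400.8518] [ 0.8292 -0.5589  0.0038 -0.0057] 0.10738181019755087 30.174587649668165 [-0.8365 -0.1393  1.6909]
```

View pics/w8b.png

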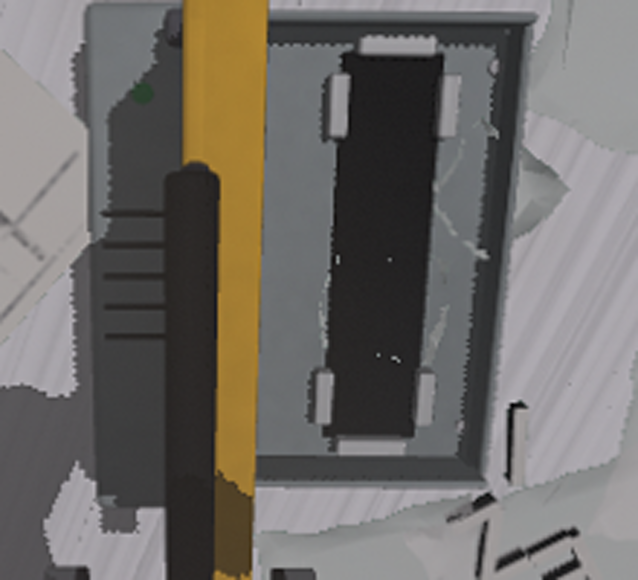

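View pics/w8_side.png

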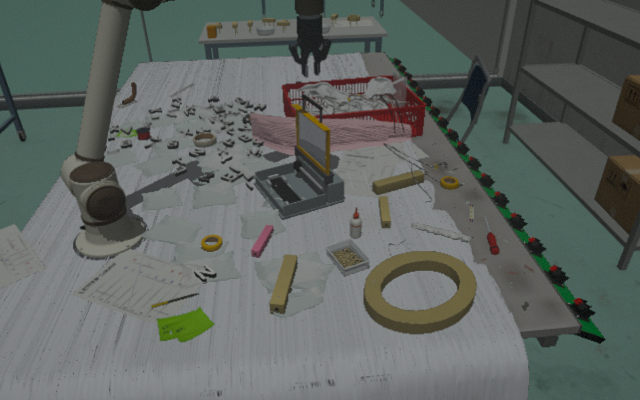

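>>> send_rows(
  translation=[
    [0.03,0.109,0],
    [0.03,0.109,0],
    [0.03,0.109,0.02],
    [0.03,0.109,0.2],
    [0.03,0.109,0.2],
    [0.03,0.109,0.2],
    [0.03,0.109,0.2],
    [0.03,0.109,0.2],
    [0.03,0.109,0.2],
  ],
  yaw=[0,0,0,0,0,0,0,0,0],
  fingers=[80,80,80,80,80,80,80,80,80],
)

```text
clock: 7.55
position: [543.6, 141.8, 194.3]
ee_rot: [0.829, -0.559, 0.0, -0.001]
contact_force: [1.0, -0.4, 2.3]
gripper_width: 58.7
```

```bash
python3 look.py w9; python3 - <<'E'
from h import *
im=cv2.imread("pics/w9.png")
cv2.imwrite("pics/w9b.png",cv2.resize(im[40:320,180:480],None,fx=2.1,fy=2.1,interpolation=2))
E
```

```text
7.55 [543.6209 141.837  194.3421] [ 0.8294 -0.5586  0.0004 -0.0012] 0.05515915791736675 58.73603623573889 [ 0.9827 -0.3745  2.2668]
```

View pics/w9b.png

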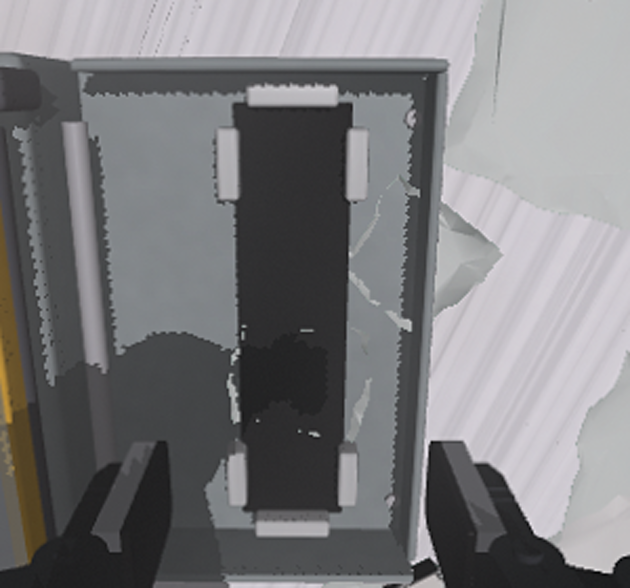

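```bash
python3 - <<'E'
from h import *
np.set_printoptions(suppress=True,precision=1)
v=np.load("w9.npy"); W=cam("wrist",dict(position=v[:3],ee_rot=v[3:]))
w=lambda L:np.array(L)/2.1+[180,40]
p=onplane(W,w([(239,163),(346,163),(245,478),(339,478)]),25)
print(p,p.mean(0)); print(np.linalg.norm(p[0]-p[1]),np.linalg.norm(p[2]-p[3]))
d=p[2]+p[3]-p[0]-p[1]; print(np.linalg.norm(d)/2,np.arctan2(-d[0],d[1]))
q=onplane(W,w([(292,104),(292,518)]),25); print(q,q.mean(0),np.linalg.norm(q[0]-q[1]))
g=onplane(W,w([(228,128),(357,130),(228,198),(357,197),(238,445),(347,445),(238,502),(347,502)]),25)
print(g.mean(0))
E
```

```text
[[588.3 102.3  25. ]
 [544.4  84.4  25. ]
 [529.4 250.4  25. ]
 [484.4 232.   25. ]] [536.6 167.3  25. ]
47.456300543357955 48.65606389795822
159.3424802400282 0.38234155545908394
[[576.   70.2  25. ]
 [497.8 263.7  25. ]] [536.9 167.   25. ] 208.71230251425317
[536.9 166.3  25. ]
```

>>> send_rows(
  translation=[
    [0.4,0.203,-0.02],
    [0.4,0.203,-0.02],
    [0.4,0.203,-0.02],
    [0.4,0.203,-0.02],
    [0.4,0.203,-0.02],
    [0.4,0.203,-0.02],
    [0.4,0.203,-0.02],
    [0.4,0.203,-0.02],
    [0.4,0.203,-0.01],
    [0.4,0.203,0],
    [0.4,0.203,0],
    [0.4,0.203,0],
  ],
  yaw=[0,5,10,15,20,25,30,34.6,34.6,34.6,34.6,34.6],
  fingers=[80,80,80,80,80,80,80,80,80,80,80,80],
)

```text
clock: 8.8
position: [507.3, -304.4, 195.7]
ee_rot: [-0.626, 0.78, -0.001, 0.004]
contact_force: [0.2, -0.4, 0.3]
gripper_width: 58.9
```

```bash
python3 look.py w10 
```

```text
8.8 [ 507.3492 -304.4292  195.6675] [-0.6261  0.7798 -0.0013  0.0036] 0.019315726800739175 58.89201699110152 [ 0.1598 -0.3577  0.3183]
```

View pics/w10.png

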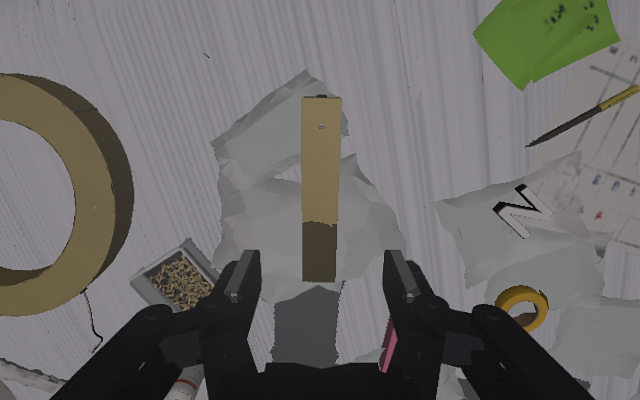

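```bash
python3 - <<'E'
from h import *
np.set_printoptions(suppress=True,precision=2)
v=np.load("w10.npy"); W=cam("wrist",dict(position=v[:3],ee_rot=v[3:])); M=R.from_quat(v[3:]).as_matrix()
im=cv2.imread("pics/w10.png"); h=cv2.cvtColor(im,cv2.COLOR_BGR2HSV)
m=cv2.inRange(h,(12,60,30),(35,255,255)); m[:, :270]=0; m[:,370:]=0; m[290:]=0
c=max(cv2.findContours(m,0,1)[0],key=cv2.contourArea); print(cv2.contourArea(c))
q=cv2.approxPolyDP(c,6,True)[:,0]; print(q)
p=onplane(W,[(302,98),(341,98.5),(336,281),(303.5,281)],36)
print(p,p.mean(0)); print(np.linalg.norm(np.roll(p,-1,0)-p,axis=1))
d=p[0]+p[1]-p[2]-p[3]; print("th bar",np.arctan2(-d[0],d[1]),np.arctan2(d[0],-d[1]))
cen=p.mean(0); print("tool delta", M.T@(np.r_[cen[:2],v[2]]-v[:3]), "tool y th",np.arctan2(M[1,1],M[0,1]))
print("tray corner",M.T@(onplane(W,[(213,265),(190,238)],32)-v[:3]).T)
E
```

```text
6421.0
[[304  97]
 [303 280]
 [334 281]
 [341  99]]
[[ 510.27 -377.6    36.  ]
 [ 476.6  -369.74   36.  ]
 [ 518.72 -186.91   36.  ]
 [ 552.75 -194.26   36.  ]] [ 514.58 -282.13   36.  ]
[ 34.58 187.63  34.82 188.19]
th bar 2.9145473927493546 -0.22704526084043847
tool delta [-23.34  -2.24   0.11] tool y th 2.9237643132116515
tray corner [[-100.37  -68.46]
 [-116.65 -137.4 ]
 [ 164.82  164.83]]
```

>>> send_rows(
  translation=[
    [-0.0235,-0.0022,0.04],
    [-0.0235,-0.0022,0.08],
    [-0.0235,-0.0022,0.12],
    [-0.0235,-0.0022,0.12],
    [-0.0235,-0.0022,0.12],
  ],
  yaw=[0.5,0.5,0.5,0.5,0.5],
  fingers=[80,80,80,80,80],
)

```text
clock: 9.35
position: [516.9, -280.7, 77.2]
ee_rot: [-0.624, 0.781, -0.002, 0.004]
contact_force: [-0.0, 0.0, 0.6]
gripper_width: 58.7
```

```bash
python3 look.py w11 
```

```text
9.35 [ 516.934  -280.7128   77.2138] [-0.6241  0.7814 -0.0021  0.0036] 0.042136013061693414 58.722955553885306 [-0.0457  0.0241  0.5746]
```

View pics/w11.png

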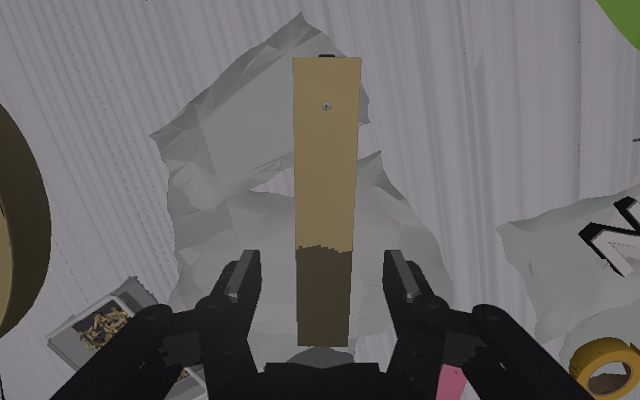

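Bar is centred between the fingers (293–361 against 258–385). Descend and grip.

>>> send_rows(
  translation=[
    [0,0,0.03],
    [0,0,0.055],
    [0,0,0.071],
    [0,0,0.071],
    [0,0,0.071],
    [0,0,0.071],
    [0,0,0.071],
    [0,0,0.071],
    [0,0,0.071],
  ],
  yaw=[0,0,0,0,0,0,0,0,0],
  fingers=[80,80,80,80,80,255,255,255,255],
)

```text
clock: 10.3
position: [519.3, -281.4, 9.6]
ee_rot: [-0.624, 0.781, -0.004, 0.005]
contact_force: [-1.1, 1.4, 7.7]
gripper_width: 35.2
```

```bash
python3 look.py w12 
```

```text
10.3 [ 519.2948 -281.4187    9.6148] [-0.624   0.7814 -0.0043  0.0051] 0.0024246284606944703 35.202566268426665 [-1.1276  1.4208  7.67  ]
```

View pics/w12.png

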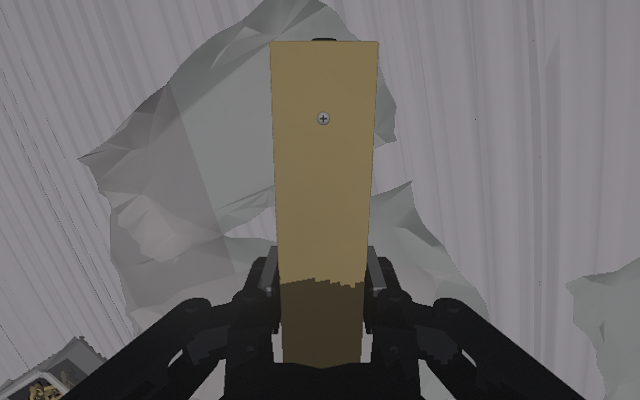

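```bash
python3 - <<'E'
from h import *
np.set_printoptions(suppress=True,precision=2)
for n,u in (("w12",[(271,41),(378,41.5)]),("w11",[(293,58),(361,58),(297.5,347),(348.5,347)])):
    v=np.load(n+".npy"); W=cam("wrist",dict(position=v[:3],ee_rot=v[3:])); M=R.from_quat(v[3:]).as_matrix()
    p=onplane(W,u,36); print(p,((p-v[:3])@M))
E
```

```text
[[ 514.15 -378.73   36.  ]
 [ 480.27 -370.89   36.  ]] [[ 95.97 -16.85 -26.42]
 [ 95.81  17.93 -26.87]]
[[ 510.97 -377.47   36.  ]
 [ 476.4  -369.67   36.  ]
 [ 554.85 -193.15   36.  ]
 [ 519.48 -185.4    36.  ]] [[ 95.8  -15.25  41.04]
 [ 95.84  20.18  40.77]
 [-93.66 -17.3   41.64]
 [-93.39  18.92  41.35]]
```

>>> send_rows(
  translation=[
    [0,0,-0.015],
    [0,0,-0.03],
    [0,0,-0.05],
    [0,0,-0.05],
  ],
  yaw=[0,0,0,0],
  fingers=[255,255,255,255],
)

```text
clock: 10.75
position: [520.7, -282.0, 62.6]
ee_rot: [-0.624, 0.781, -0.007, 0.007]
contact_force: [0.7, -1.0, -2.5]
gripper_width: 34.8
```

```bash
cat > to.py <<'E'
import sys
from h import *
np.set_printoptions(suppress=True,precision=2)
st=read_state(); M=R.from_quat(st["ee_rot"]).as_matrix()
x,y,z,th=map(float,sys.argv[1:])
hx=np.arctan2(M[1,0],M[0,0]); want=th+np.pi/2-np.pi
d=np.array([x,y,z])-st["position"]
print(st["clock"],st["position"],"F",st["contact_force"],"w",st["gripper_width"],"tilt",M[:2,2])
print("tool d",M.T@d,"yaw deg",np.degrees(hx-want))
E
python3 to.py 536.4 168 150 .382
```

```text
10.75 [ 520.69 -282.01   62.58] F [ 0.72 -0.96 -2.52] w 34.77795535404457 tilt [ 0.02 -0.  ]
tool d [-442.57   82.24  -88.13] yaw deg -34.632684423451224
```

>>> send_rows(
  translation=[
    [0,0,-0.04],
    [-0.03,0.006,-0.08],
    [-0.07,0.013,-0.1],
    [-0.11,0.02,-0.1],
    [-0.15,0.028,-0.1],
    [-0.19,0.035,-0.1],
    [-0.23,0.043,-0.1],
    [-0.27,0.05,-0.1],
    [-0.31,0.058,-0.1],
    [-0.35,0.065,-0.1],
    [-0.39,0.072,-0.1],
    [-0.42,0.078,-0.1],
  ],
  yaw=[0,0,-4,-8,-12,-16,-20,-24,-28,-32,-34.6,-34.6],
  fingers=[255,255,255,255,255,255,255,255,255,255,255,255],
)

```text
clock: 11.95
position: [534.8, 147.3, 160.8]
ee_rot: [0.829, -0.559, 0.008, -0.004]
contact_force: [0.1, -0.6, -2.5]
gripper_width: 35.3
```

```bash
python3 to.py 536.4 168 120 .382
```

```text
11.95 [534.75 147.33 160.8 ] F [ 0.14 -0.63 -2.48] w 35.29602999433367 tilt [ 0.02 -0.  ]
tool d [-18.92  -8.58  40.78] yaw deg 0.06307577933505903
```

>>> send_rows(
  translation=[
    [-0.019,-0.0086,0.02],
    [-0.019,-0.0086,0.04],
    [-0.019,-0.0086,0.06],
    [-0.019,-0.0086,0.07],
    [-0.019,-0.0086,0.07],
    [-0.019,-0.0086,0.07],
  ],
  yaw=[0,0,0,0,0,0],
  fingers=[255,255,255,255,255,255],
)

```text
clock: 12.55
position: [537.3, 168.0, 91.0]
ee_rot: [0.829, -0.559, 0.009, -0.005]
contact_force: [0.5, 0.3, -1.6]
gripper_width: 34.6
```

```bash
python3 look.py w13 side; python3 to.py 536.4 168 24 .382
```

```text
12.55 [537.3419 167.9612  91.0359] [ 0.8288 -0.5595  0.0086 -0.0046] 0.018042961745309012 34.63594333021257 [ 0.4694  0.2558 -1.6323]
12.65 [537.72 168.24  91.88] F [ 0.38  1.08 -2.64] w 34.81031609770846 tilt [ 0.02 -0.  ]
tool d [-0.86  2.6  67.83] yaw deg 0.05551967906907308
```

View pics/w13.png

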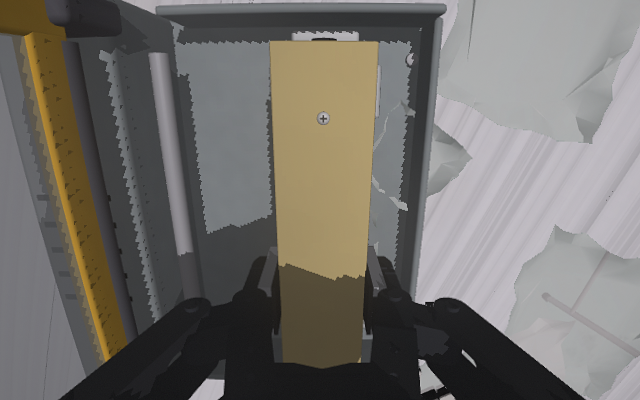

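View pics/w13_side.png

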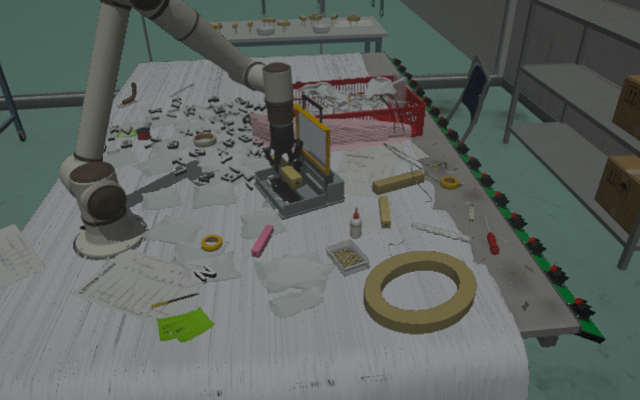

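>>> send_rows(
  translation=[
    [0,0.0015,0.015],
    [-0.001,0.0026,0.03],
    [-0.001,0.0026,0.045],
    [-0.001,0.0026,0.053],
    [-0.001,0.0026,0.058],
    [-0.001,0.0026,0.058],
  ],
  yaw=[0,0,0,0,0,0],
  fingers=[255,255,255,255,255,255],
)

```text
clock: 13.25
position: [536.3, 168.1, 33.9]
ee_rot: [0.829, -0.56, 0.009, -0.005]
contact_force: [0.0, 0.2, -2.3]
gripper_width: 34.9
```

```bash
python3 look.py w14; python3 to.py 536.4 168 24 .382
```

```text
13.25 [536.2913 168.1158  33.8695] [ 0.8287 -0.5596  0.0089 -0.0054] 0.014815862917063721 34.91386992260279 [ 0.0334  0.2047 -2.2802]
13.3 [536.56 168.31  34.3 ] F [-0.78 -0.64 -2.23] w 35.20551868239487 tilt [ 0.02 -0.  ]
tool d [ 0.13  0.47 10.29] yaw deg 0.06566832325823595
```

View pics/w14.png

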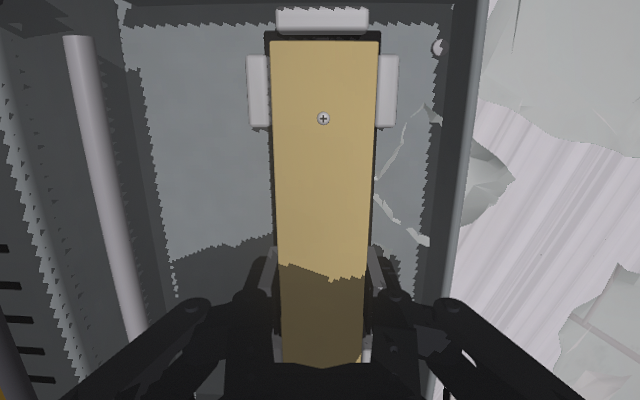

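Bar is centred between the side guides (guides 247–399, bar 271–379) and clear of the end stop. I'll lower it the rest of the way.

>>> send_rows(
  translation=[
    [0,0,0.005],
    [0,0,0.009],
    [0,0,0.012],
    [0,0,0.013],
    [0,0,0.013],
  ],
  yaw=[0,0,0,0,0],
  fingers=[255,255,255,255,255],
)

```text
clock: 13.8
position: [537.3, 168.3, 23.7]
ee_rot: [0.829, -0.559, 0.01, -0.006]
contact_force: [-4.1, -1.4, 12.1]
gripper_width: 34.8
```

```bash
python3 to.py 536.4 168 24 .382
```

```text
13.8 [537.26 168.31  23.67] F [-4.1  -1.36 12.05] w 34.81993881337762 tilt [ 0.02 -0.  ]
tool d [-0.03  0.9  -0.35] yaw deg 0.09153804283799488
```

>>> send_rows(
  translation=[
    [0,0,0],
    [0,0,0],
    [0,0,0],
    [0,0,-0.02],
    [0,0,-0.06],
    [0,0,-0.1],
    [0,0,-0.14],
    [0,0,-0.16],
    [0,0,-0.16],
  ],
  yaw=[0,0,0,0,0,0,0,0,0],
  fingers=[100,100,100,100,100,100,100,100,100],
)

```text
clock: 14.7
position: [535.5, 169.5, 187.4]
ee_rot: [0.829, -0.559, 0.011, -0.01]
contact_force: [-0.4, -0.2, 0.1]
gripper_width: 52.0
```

```bash
python3 look.py w15 side
```

```text
14.7 [535.4702 169.4556 187.3779] [ 0.829  -0.559   0.0114 -0.0096] 0.06760845479135914 51.99979542131677 [-0.3567 -0.152   0.1167]
```

View pics/w15.png

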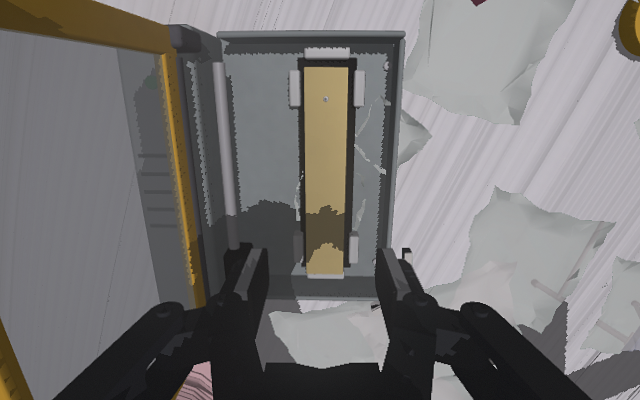

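```bash
python3 - <<'E'
from h import *
np.set_printoptions(suppress=True,precision=2)
v=np.load("w15.npy"); W=cam("wrist",dict(position=v[:3],ee_rot=v[3:]))
im=cv2.imread("pics/w15.png"); cv2.imwrite("pics/w15b.png",cv2.resize(im[40:290,270:380],None,fx=2.4*2,fy=2.4,interpolation=2))
p=onplane(W,[(304.5,67),(350,67),(344.5,274),(307,274)],50); print(p,p.mean(0),np.linalg.norm(np.roll(p,-1,0)-p,axis=1))
th=.382; Rz=np.array([[np.cos(th),np.sin(th)],[-np.sin(th),np.cos(th)]])
print("in nest",Rz@(p.mean(0)[:2]-[536.7,167.2])); d=p[2]+p[3]-p[0]-p[1]; print(np.arctan2(-d[0],d[1])-th)
g=onplane(W,[(294,87),(359,88),(298,249),(353,248)],25);print("guides",g.mean(0))
print("in nest rel guides",Rz@(p.mean(0)[:2]-g.mean(0)[:2]))
E
```

```text
[[588.78  85.73  50.  ]
 [554.91  72.03  50.  ]
 [484.14 247.54  50.  ]
 [517.95 261.93  50.  ]] [536.44 166.81  50.  ] [ 36.54 189.24  36.75 189.9 ]
in nest [-0.38 -0.27]
0.0007382701951265669
guides [537.07 167.51  25.  ]
in nest rel guides [-0.85 -0.42]
```

View pics/w15b.png

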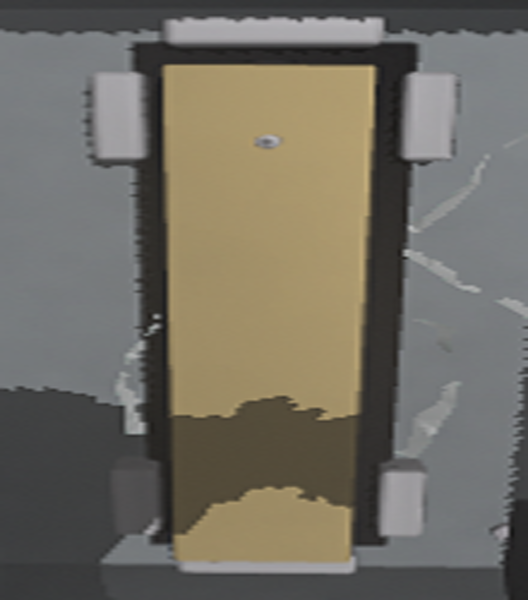

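View pics/w15_side.png

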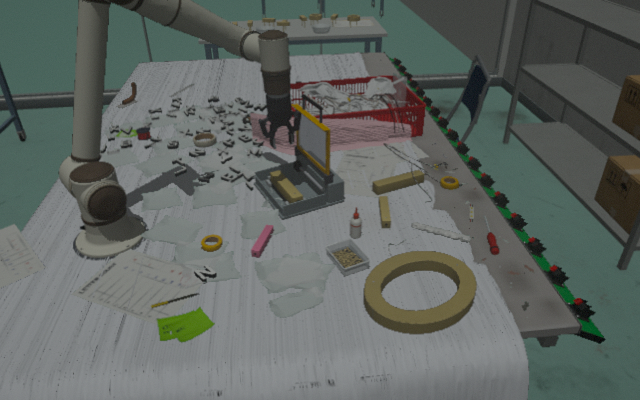

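The bar lies in the nest within about 1 mm and square to it. Next I'll go back above the handle.

>>> send_rows(
  translation=[
    [0,0,-0.05],
    [0,0,-0.1],
    [0,0,-0.15],
    [0,0,-0.2],
    [0,0,-0.205],
    [0,0,-0.205],
  ],
  yaw=[0,0,0,0,0,0],
  fingers=[165,165,165,165,165,165],
)

```text
clock: 15.4
position: [528.9, 168.8, 388.0]
ee_rot: [0.829, -0.559, 0.009, -0.006]
contact_force: [-0.1, 0.5, -0.7]
gripper_width: 29.9
```

```bash
python3 to.py 633.4 210.2 370 .382
```

```text
15.4 [528.93 168.83 387.99] F [-0.07  0.48 -0.68] w 29.90047515757764 tilt [0.02 0.  ]
tool d [   0.56 -111.96   20.34] yaw deg 0.07279552987317518
```

>>> send_rows(
  translation=[
    [0,-0.04,0],
    [0,-0.08,0],
    [0,-0.112,0],
    [0,-0.112,0.01],
    [0,-0.112,0.01],
  ],
  yaw=[0,0,0,0,0],
  fingers=[165,165,165,165,165],
)

```text
clock: 15.9
position: [632.4, 210.8, 373.9]
ee_rot: [0.829, -0.56, 0.006, -0.002]
contact_force: [0.1, 0.7, -0.8]
gripper_width: 30.1
```

```bash
python3 look.py w16; python3 to.py 633.4 210.2 298 .382
```

```text
15.9 [632.377  210.7552 373.8835] [ 0.8288 -0.5595  0.0063 -0.0018] 0.05740526393852685 30.113871474648914 [ 0.1081  0.6757 -0.7965]
15.95 [632.21 210.43 376.36] F [-0.18  0.35  1.04] w 29.99911831545995 tilt [ 0.02 -0.  ]
tool d [-0.03  0.05 78.37] yaw deg 0.06926994140691554
```

View pics/w16.png

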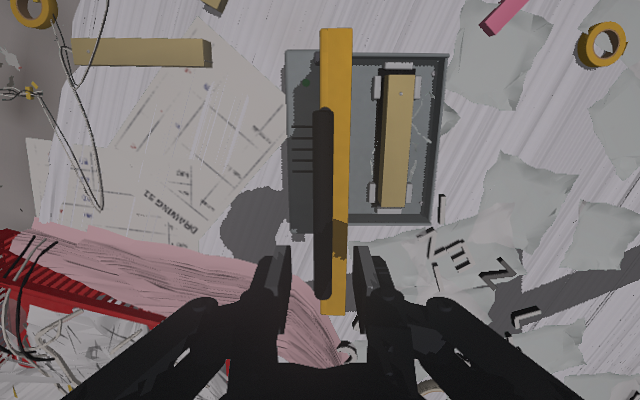

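```bash
python3 - <<'E'
from h import *
np.set_printoptions(suppress=True,precision=1)
for n,u,zs in (("w16",[(323,109),(322,298)],(295,305,315,325)),("w3",[(323,110.5),(321.5,287)],(61,70,80))):
    v=np.load(n+".npy"); W=cam("wrist",dict(position=v[:3],ee_rot=v[3:]));M=R.from_quat(v[3:]).as_matrix()
    for z in zs:
        p=onplane(W,u,z); print(n,z,np.linalg.norm(p[0]-p[1]),p.mean(0),(p.mean(0)-v[:3])@M)
E
```

```text
w16 295 145.96903460916613 [631.  215.5 295. ] [-5.6  0.4 78.8]
w16 305 139.39274955012223 [632.3 211.9 305. ] [-1.6  0.3 68.9]
w16 315 132.81646449107842 [633.7 208.2 315. ] [ 2.3  0.3 58.9]
w16 325 126.24017943203458 [635.1 204.6 325. ] [ 6.3  0.2 48.9]
w3 61 141.48119414709006 [433.  134.5  61. ] [-5.   0.2 89.3]
w3 70 135.98936827833157 [434.3 131.4  70. ] [-1.6  0.2 80.3]
w3 80 129.88733953526648 [435.8 128.   80. ] [ 2.1  0.1 70.3]
```

>>> send_rows(
  translation=[
    [0,0,0.03],
    [0,0,0.06],
    [0,0,0.077],
    [0,0,0.077],
    [0,0,0.077],
    [0,0,0.077],
    [0,0,0.077],
    [0,0,0.077],
  ],
  yaw=[0,0,0,0,0,0,0,0],
  fingers=[165,165,165,165,255,255,255,255],
)

```text
clock: 16.75
position: [633.6, 210.1, 301.3]
ee_rot: [0.829, -0.559, 0.008, -0.004]
contact_force: [-1.4, -1.3, 3.8]
gripper_width: 11.1
```

```bash
python3 arc.py 1.6 1.5 1.4 1.3 1.2 1.1 1.0 .9 .8 .7 .6 .5 .4 
```

```text
16.75 [633.573  210.0644 301.3084] 11.05020876800094 [-1.4194 -1.3483  3.8012] yaw th 0.38345426555186846
1.5 [-19.474   -7.8234  -0.4365] tool [-0.0315 20.991   0.1032]
1.4 [-38.8103 -15.5914  -2.966 ] tool [-0.0815 41.8668  2.3013]
1.3 [-57.8156 -23.2265  -7.5632] tool [-0.1498 62.4188  6.5725]
1.2 [-76.3002 -30.6523 -14.1822] tool [-0.2355 82.4416 12.8741]
1.1 [-94.0792 -37.7948 -22.7569] tool [ -0.3378 101.7353  21.143 ]
1.0 [-110.9751  -44.5824  -33.2015] tool [ -0.4557 120.107   31.2968]
0.9 [-126.8189  -50.9474  -45.4118] tool [ -0.588  137.3732  43.2339]
0.8 [-141.4526  -56.8262  -59.2657] tool [ -0.7335 153.3614  56.835 ]
0.7 [-154.7297  -62.1601  -74.6247] tool [ -0.8905 167.9117  71.9643]
0.6 [-166.5176  -66.8957  -91.3355] tool [ -1.0576 180.8789  88.4705]
0.5 [-176.6986  -70.9858 -109.2311] tool [ -1.2331 192.1333 106.1889]
0.4 [-185.171   -74.3894 -128.1326] tool [ -1.4152 201.5626 124.9423]
```

>>> send_rows(
  translation=[
    [0,0.021,0],
    [0,0.042,0.0023],
    [0,0.0624,0.0066],
    [0,0.0824,0.0129],
    [0,0.1017,0.0211],
    [0,0.12,0.0313],
    [-0.001,0.1374,0.0432],
    [-0.001,0.1534,0.0568],
    [-0.001,0.168,0.072],
    [-0.001,0.168,0.072],
  ],
  yaw=[0,0,0,0,0,0,0,0,0,0],
  fingers=[255,255,255,255,255,255,255,255,255,255],
)

```text
clock: 17.75
position: [478.2, 147.8, 226.0]
ee_rot: [0.829, -0.56, 0.008, -0.005]
contact_force: [2.0, -0.3, -4.6]
gripper_width: 10.8
```

```bash
python3 look.py w17 side; python3 arc.py .7 .6 .5 .4 .3 .2 .1 0 -.1 -.2 -.26 -.28; python3 - <<'E'
import cv2
b=cv2.imread("pics/w17_side.png")
cv2.imwrite("pics/w17c.png",cv2.resize(b[60:220,220:360],None,fx=3.7,fy=3.7,interpolation=2))
E
```

```text
17.75 [478.1996 147.7693 225.9965] [ 0.8287 -0.5596  0.0082 -0.0048] 0.07026943501865057 10.76912774661896 [ 1.9661 -0.3056 -4.5725]
17.85 [478.6045 147.9315 226.4977] 10.681972424284705 [ 1.3293 -0.8388 -2.8966] yaw th 0.38317672669735314
0.6 [-11.788   -4.7356 -16.7108] tool [-0.1633 12.9464 16.5226]
0.5 [-21.969   -8.8257 -34.6064] tool [-0.3355 24.1786 34.2551]
0.4 [-30.4413 -12.2293 -53.5079] tool [-0.5148 33.5843 53.0203]
0.3 [-37.1204 -14.9125 -73.2265] tool [-0.6993 41.0695 72.6307]
0.2 [-41.9394 -16.8485 -93.5652] tool [-0.8874 46.5595 92.8905]
0.1 [ -44.8501  -18.0178 -114.3207] tool [ -1.0771  49.9994 113.5971]
0.0 [ -45.8237  -18.4089 -135.2857] tool [ -1.2664  51.3547 134.5437]
-0.1 [ -44.8501  -18.0178 -156.2507] tool [ -1.4536  50.6121 155.521 ]
-0.2 [ -41.9394  -16.8485 -177.0063] tool [ -1.6366  47.7788 176.3193]
-0.26 [ -39.2743  -15.7778 -189.2726] tool [ -1.7438  45.0863 188.6259]
-0.28 [ -38.2348  -15.3602 -193.3204] tool [ -1.779   44.0253 192.6894]
```

View pics/w17c.png

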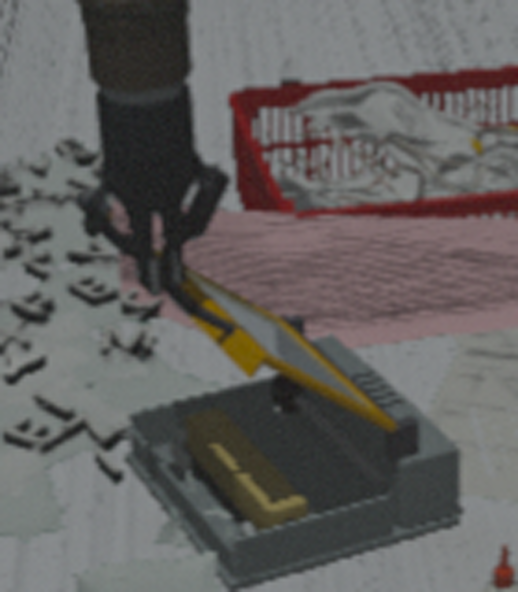

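>>> send_rows(
  translation=[
    [0,0.0129,0.0165],
    [0,0.0242,0.0343],
    [0,0.0336,0.053],
    [-0.001,0.0411,0.0726],
    [-0.001,0.0466,0.0929],
    [-0.001,0.05,0.1136],
    [-0.001,0.0513,0.1345],
    [-0.001,0.0513,0.1345],
  ],
  yaw=[0,0,0,0,0,0,0,0],
  fingers=[255,255,255,255,255,255,255,255],
)

```text
clock: 18.65
position: [433.8, 129.9, 90.3]
ee_rot: [0.829, -0.559, 0.008, -0.003]
contact_force: [1.7, 0.9, -3.9]
gripper_width: 10.9
```

```bash
python3 arc.py 0 -.1 -.2 -.26 -.28
```

```text
18.65 [433.7877 129.8799  90.3287] 10.86116078377866 [ 1.7425  0.9195 -3.922 ] yaw th 0.38338766152828674
-0.1 [  0.9735   0.3911 -20.965 ] tool [-0.1951 -0.7611 20.9765]
-0.2 [  3.8843   1.5605 -41.7206] tool [-0.3857 -3.6127 41.7723]
-0.26 [  6.5494   2.6311 -53.9869] tool [-0.497  -6.3161 54.0765]
-0.28 [  7.5889   3.0487 -58.0347] tool [-0.5335 -7.3806 58.1391]
```

>>> send_rows(
  translation=[
    [0,-0.0005,0.0105],
    [0,-0.001,0.021],
    [0,-0.002,0.0315],
    [0,-0.0036,0.0418],
    [0,-0.005,0.049],
    [0,-0.0063,0.054],
    [0,-0.0068,0.057],
    [0,-0.0068,0.057],
  ],
  yaw=[0,0,0,0,0,0,0,0],
  fingers=[255,255,255,255,255,255,255,255],
)

```text
clock: 19.45
position: [440.5, 132.5, 32.8]
ee_rot: [0.829, -0.56, 0.007, -0.003]
contact_force: [-4.3, 1.9, -1.7]
gripper_width: 10.6
```

```bash
python3 look.py w18 side scene; python3 - <<'E'
import cv2
b=cv2.imread("pics/w18_side.png")
cv2.imwrite("pics/w18c.png",cv2.resize(b[100:220,220:360],None,fx=5,fy=5,interpolation=2))
E
```

```text
19.45 [440.4975 132.4925  32.7631] [ 0.8287 -0.5596  0.0072 -0.0025] 0.005417349761629294 10.557358437243632 [-4.2539  1.8516 -1.6629]
```

View pics/w18c.png

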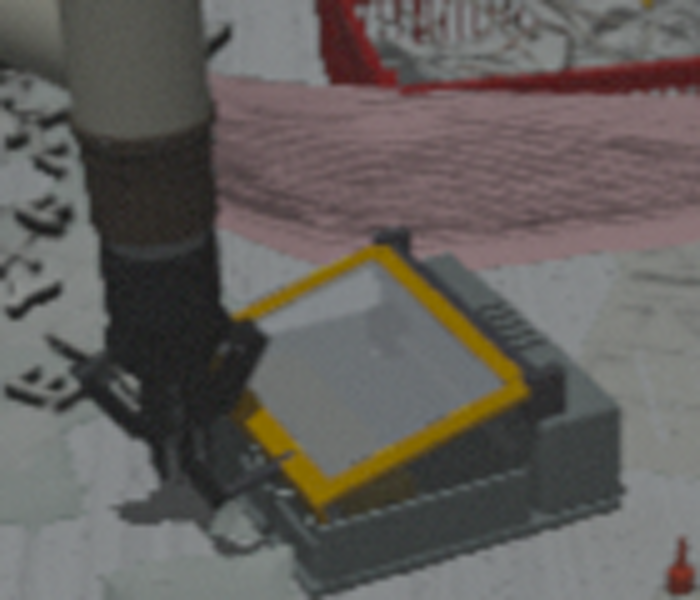

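>>> send_rows(
  translation=[
    [0,-0.001,0.004],
    [0,-0.002,0.008],
    [0,-0.002,0.008],
  ],
  yaw=[0,0,0],
  fingers=[255,255,255],
)

```text
clock: 19.9
position: [440.9, 132.0, 29.3]
ee_rot: [0.829, -0.559, 0.007, -0.0]
contact_force: [-21.0, -3.6, 51.8]
gripper_width: 10.7
```

There is 52 N upward at the handle, so the guard is on its stop. I'll release and retract.

>>> send_rows(
  translation=[
    [0,0.001,-0.002],
    [0,0.001,-0.004],
    [0,0.001,-0.004],
    [0,0.001,-0.004],
    [0,0.001,-0.004],
    [0,0.001,-0.03],
    [0,0.001,-0.07],
    [0,0.001,-0.11],
    [0,0.001,-0.11],
  ],
  yaw=[0,0,0,0,0,0,0,0,0],
  fingers=[255,165,165,165,165,165,165,165,165],
)

```text
clock: 20.8
position: [442.0, 134.5, 144.1]
ee_rot: [0.83, -0.558, 0.01, -0.005]
contact_force: [1.2, 0.2, -0.2]
gripper_width: 30.2
```

```bash
python3 look.py w19 side scene; python3 - <<'E'
from h import *
b=cv2.imread("pics/w19_scene.png")
cv2.imwrite("pics/w19c.png",cv2.resize(b[130:255,170:330],None,fx=4.5,fy=4.5,interpolation=2))
E
```

```text
20.8 [442.039  134.4849 144.0947] [ 0.8297 -0.5581  0.0096 -0.0055] 0.0818301045558281 30.220021625837198 [ 1.2265  0.1926 -0.1872]
```

View pics/w19.png

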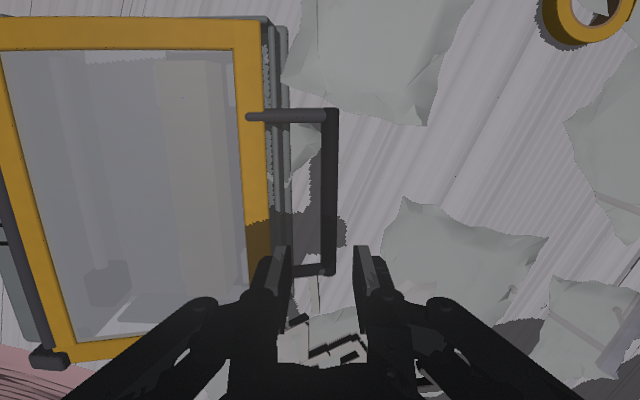

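View pics/w19c.png

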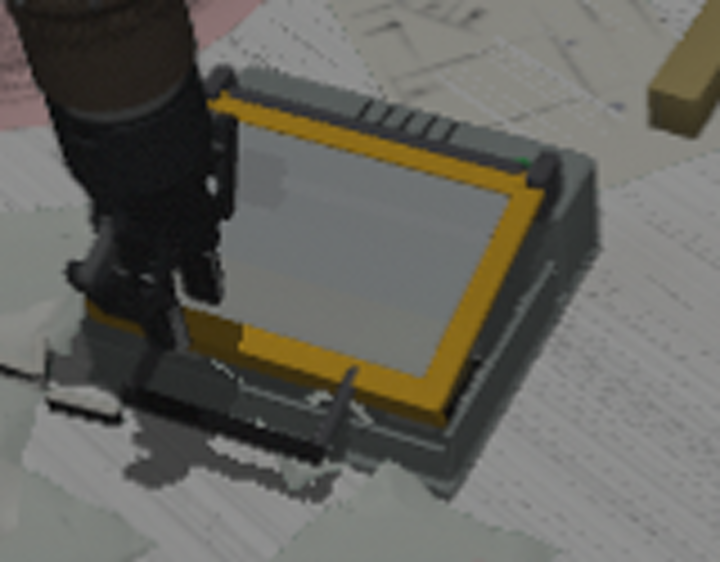

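```bash
python3 - <<'E'
from h import *
np.set_printoptions(suppress=True,precision=1)
v=np.load("w19.npy"); W=cam("wrist",dict(position=v[:3],ee_rot=v[3:])); S=cam("scene")
th=.382; ex=np.array([np.cos(th),np.sin(th),0]); ey=np.array([-np.sin(th),np.cos(th),0]); H=np.array([536.7,167.2,105])+100*ex
for q in (0,.03,.06,.1,.15):
    c=H+210*(-np.cos(q-.26)*ex+np.sin(q-.26)*np.array([0,0,1]))
    print(q,c,proj(W,[c-66.5*ey,c+66.5*ey]).ravel(),proj(S,[c-66.5*ey,c+66.5*ey]).ravel())
print("seen wrist (331,108) (331,275); scene", np.array([322,458])/4.5+[170,130])
E
```

```text
0 [441.2 128.8  51. ] [329.4 103.1 327.3 271. ] [242.1 231.3 197.1 216.9]
0.03 [439.8 128.3  57.1] [331.7 103.4 329.2 275.1] [241.5 230.2 196.3 215.8]
0.06 [438.5 127.8  63.3] [333.8 103.9 330.9 279.3] [241.  229.  195.5 214.6]
0.1 [437.1 127.2  71.5] [336.4 104.4 332.9 285.3] [240.2 227.4 194.6 212.9]
0.15 [435.8 126.7  81.9] [339.1 105.2 335.1 293.4] [239.4 225.1 193.4 210.6]
seen wrist (331,108) (331,275); scene [241.6 231.8]
```

Handle geometry matches q≈0. To be sure it is fully down, I'll press gently on the handle with shut fingers.

>>> send_rows(
  translation=[
    [0,0,0],
    [0,0,0],
    [0,0,0],
    [0,0,0.03],
    [0,0,0.06],
    [0,0,0.08],
    [0,0,0.08],
  ],
  yaw=[0,0,0,0,0,0,0],
  fingers=[255,255,255,255,255,255,255],
)

```text
clock: 21.65
position: [438.6, 131.2, 57.8]
ee_rot: [0.83, -0.558, 0.006, 0.002]
contact_force: [-0.8, 0.6, 0.8]
gripper_width: -0.4
```

```bash
python3 to.py 441.2 132 55 .382
```

```text
21.65 [438.61 131.21  57.76] F [-0.81  0.62  0.76] w -0.3561335837288129 tilt [ 0.01 -0.01]
tool d [ 0.21 -2.69  2.78] yaw deg 0.21355901321619822
```

>>> send_rows(
  translation=[
    [0,-0.002,0.003],
    [0,-0.002,0.005],
    [0,-0.002,0.005],
  ],
  yaw=[0,0,0],
  fingers=[255,255,255],
)

```text
clock: 21.95
position: [439.4, 131.4, 56.6]
ee_rot: [0.83, -0.558, 0.006, 0.004]
contact_force: [-16.5, 0.2, 40.4]
gripper_width: -0.1
```

Contact at z≈57 under 40 N, which matches the top of the closed handle (57.5). I'll retract.

>>> send_rows(
  translation=[
    [0,0,-0.03],
    [0,0,-0.08],
    [0,0,-0.13],
    [0,0.03,-0.18],
    [0,0.03,-0.2],
    [0,0.03,-0.2],
    [0,0.03,-0.2],
  ],
  yaw=[0,0,0,0,0,0,0],
  fingers=[255,255,255,255,255,255,255],
)

```text
clock: 22.65
position: [410.2, 122.8, 256.4]
ee_rot: [0.83, -0.558, 0.006, 0.003]
contact_force: [-0.4, -1.1, -0.6]
gripper_width: -0.2
```

```bash
python3 look.py w20 scene side
```

```text
22.65 [410.2338 122.7616 256.4194] [ 0.83   -0.5577  0.0061  0.0034] 0.03456408453897234 -0.17455514567159564 [-0.4167 -1.0939 -0.6139]
```

View pics/w20.png

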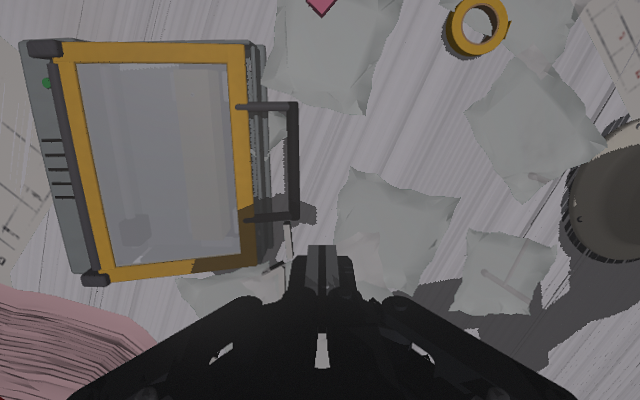

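View pics/w20_scene.png

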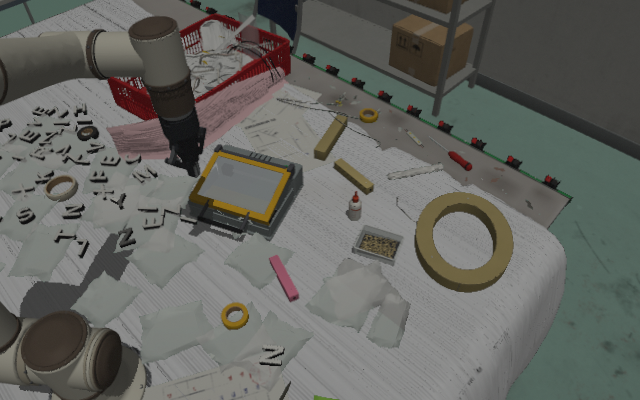

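Guard is closed, the robot is clear, and the bottle and tray are where they were. Handing in.

```bash
python3 -c "
from bench import *
print(job_done())"
```

```text
the job is handed in; nothing more can be done
None
```

I swung the guard upright, laid the larger brass bar in the nest, closed the guard over it and handed the job in at about 22.8 s. No verdict was reported.

- **Bar:** after release, the camera put it within about 1 mm of the nest centre and square to it. I did not measure its position again once the guard was closed.
- **Guard:** the wrist view of the handle fitted a joint angle of about 0. Pressing on the handle afterwards met a hard stop at z about 57 mm under 40 N, which matches the closed height of 57.5 mm. Closing it had already peaked at about 52 N on the fingers.
- **Bystanders:** the glue bottle and pin tray look unmoved in the last picture, and the arm ended clear of everything.
- **What disagreed:**
  - While opening, the handle slid some 15 mm towards the fingertips, so I gripped it deeper before closing.
  - My first picture-based heights read 5–8 mm low on the station's rear housing; I relied on the given station dimensions instead.

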